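# Close the tube cooler on its angled stand

## Task

Close the open tube cooler that stands slanted in its angled stand: take the larger of the two loose lids by its grip bar and set it gently, without dropping it, squarely over the cooler's collar until it sits fully down all round, then let go. Leave the smaller lid, the specimen cup and the label roll where they are.

Things in the scene. Friction and masses are not known exactly. Their poses are not given: they have to be found in the camera images.
- lid_center (a point): Centre of the larger grey plastic lid (about 160 g), loose, lying flat: 94 mm along x, 124 along y, 46 high. Open skirt below (12 deep inside, 4 mm walls, inside 86 x 116); top plate's face 17 over the lower edge; on it a solid central grip bar 16 wide (x), 70 long (y), 29 high. The point is 23 mm above the lower edge, inside the bar. z up. Same when turned half round.
- cooler_seat (a point): Centre of the cooler's shoulder plane, where the lid's lower edge rests. z: normal of the slanted top, out of the box; x up the slope; y level, along the long side. A collar 79 x 109 mm outside stands 9 mm above it: the skirt goes over it with 3.5 mm play each side. Fully down, lid_center is 23 mm above this point along z, its axes parallel to these. About 88 mm above the bench.
- cooler: Open grey plastic box with yellow-capped tubes inside, fixed in the stand, slanted 30 degrees down towards the stand's front: 94 mm along x (up the slope), 124 along y (level), 50 high to the shoulder. Origin at the centre of its underside; z out of the box.
- stand: Fixed aluminium stand holding the cooler, foot 130 (x) x 150 mm (y), low front towards -x, roughly facing the robot. Origin at the foot's centre on the bench; z up.
- small_lid: A smaller loose lid of the same make, 74 mm along x, 60 mm along y, 46 mm high, grip bar 34 mm long; it does not fit this cooler. Leave it. Origin at the centre of its underside.
- cup: Closed white specimen cup, 68 mm across, 70 mm high, loose bystander. Origin at the centre of its underside.
- label_roll: Roll of paper labels lying flat, 80 mm across, 30 mm high, loose bystander. Origin at the centre of its underside.
There are look-alikes about, which are no part of the job. What is shaped like the stand but orange or pink is not meant.

How it is judged:
At the end, for the whole second after the job is handed in: The larger lid sits fully down on the cooler's shoulder: its centre within 6 mm of the cooler's mid-axis both ways, within 2.5 mm of the seated height, its top parallel to the cooler's within 0.04 rad and square to it within 0.12 rad, at rest and released (x of lid_center in the frame of cooler_seat between -0.006 and 0.006 m and y of lid_center in the frame of cooler_seat between -0.006 and 0.006 m and z of lid_center in the frame of cooler_seat between 0.02 and 0.0255 m and angle between the z axis of lid_center and the z axis of cooler_seat, either way round below 0.04 rad and angle between the y axis of lid_center and the y axis of cooler_seat, either way round below 0.12 rad and linear speed of lid below 0.01 m/s); the robot touches nothing.
It fails at once if the lid is let fall (moves freely faster than 0.6 m/s, a drop of about 2 cm) (contact force between the fingers and lid below 0.05 N and linear speed of lid above 0.6 m/s).
It fails at once if the smaller lid, cup or label roll is moved more than 3 cm (distance of any of small_lid, cup, label_roll from where it was at the start of the episode above 0.03 m).
It also fails if it takes over 40 s, if anything falls off the work surface, if the arm or the gripper's body presses on something with over 40 N, if the wrist force passes 120 N, or if a joint passes its speed limit or range.

## Robot

A 6-joint arm with a two-finger parallel gripper is mounted at the origin on the work surface. World frame = base frame: x ahead of the robot, y to its left, z up, the work surface at z = 0. Lengths are in m, angles in rad, forces in N, time in s.
With the tool pointing down it reaches from about 0.3 to 0.775 m from the base axis. Payload 14.6 kg.
Tool frame: the origin (TCP) lies on the centre line of the jaws, within the pads' length; the fingertips stand 19 mm ahead of it and the grasp point (between the pads) is the TCP; y points along the fingers, x is the direction in which the jaws open and shut, and the axes are right-handed (so a half turn about y gives the same grasp; the last joint's range is limited). The gripper opens to 94 mm and grips with 3 to 60 N. Pads are 16 mm wide; open, the fingers measure 119 mm over their backs; the gripper's body (75 mm by 177 mm) begins 78 mm behind the grasp point.
Start: joints at [-1.203, 0.3, 1.521, -0, 1.321, -0.067], TCP at [0.232, -0.499, 0.224] pointing down, gripper open.
Joint ranges: [-3.03, 3.03], [-0.79, 2.21], [0.23, 2.52], [-1.04, 4.18], [0, 3.07], [-2.55, 2.55]. Speed limits (rad/s): [2.22, 2.22, 2.57, 3.14, 3.14, 3.14].

## Interface

Orientations are given as [roll, pitch, yaw] about the fixed x, y, z axes, in that order (R = Rz(yaw) Ry(pitch) Rx(roll)).
In Python, from station import get_obs, cams, workorder gives the robot as it stands.
- The arm moves only by the shell command python3 -m handwheel 'ROWS' [FORCE]. ROWS is JSON, a list of rows, each an object of numbers: "fingers": the opening, from -1 (shut) to 1 (fully open); "x", "y", "z": the shift along the tool's x, y, z in m; "spin": the turn about the tool's y in degrees. In form: [{"fingers": .., "x": .., "y": .., "z": .., "spin": ..}, ...]. A call has exactly 10 rows; each row is the pose to reach, as a shift and turn from the pose commanded when the call began, along the tool's axes at that moment; what a row does not reach only later rows make up. A row lasts 1/10 s, in which the tool goes at most 50 mm and 8.59 degrees, less where a joint would pass 70% of its speed; a pose out of reach is approached as far as the arm can. A call with a gripper value outside its range is refused whole. The fingers move at their own pace and stop on an object; FORCE is the grip in N (left out, the last holds). Time passes only in rows, so rows that repeat a pose let the fingers close, or fill a call up. It gives the time, the measured TCP pose, the force and the opening at its end, in the units of the state.
- get_obs(): the state, without advancing time (a new reading comes with each control period).
- cams.camera(name): name is "scene" or "top" or "wrist"; returns (picture, depth): 400x640x3 uint8, red, green, blue; 400x640 float32, m along the optical axis (not along the pixel's ray), 0 where there is no reading.
- cams.get_calibration(name): a dict with "fx", "fy", "cx", "cy" (pixels), "view" (4x4, takes a point from world to camera coordinates). Camera axes: x right, y down, z forward; pixel columns grow to the right and rows downward; lengths in m; the calibration is good to about 2 mm. A picture is of the moment at which its call begins: read the wrist's pose just before it. get_calibration takes no time and is no camera call; for the wrist camera it gives the pose at the moment of the call.
- workorder.hand_in(): hands the job in, once; it reports no verdict.
The state is a dict: "time_s": time; "qpos": joint angles; "joint_vel": joint speeds; "tau": joint torques, N m; "ee_pos": TCP position; "eef_rot": TCP orientation; "force": force on the tool from outside, world axes, zero at the start; "moment": the same for the moment, N m; "grip_width": finger opening in m.
Only numpy, scipy, OpenCV 4.12 (cv2) and the standard library are available. Lean on these libraries where they do the work, as an engineer would, in place of code of your own. Each camera call takes 0.05 s, during which the arm holds its last target. There are 200 camera calls.

## Working session

There is one attempt and no reset: what is moved stays moved. The work goes in short steps, Python scripts to look and compute and a shell command to move; the robot and the scene stay as the last step left them, time stands still between calls to the robot, and variables do not carry over. Pictures are saved under pics/ and viewed, about 8 in all and at most 12, crops included, and the job is handed in when it is done.

```bash
ls; mkdir -p pics; python3 - <<'E'
from station import get_obs,cams
import cv2,numpy as np
o=get_obs();print(o)
for n in("scene","top"):
    p,d=cams.camera(n);cv2.imwrite(f"pics/{n}0.png",p[...,::-1]);np.save(f"pics/{n}0.npy",d)
    print(n,cams.get_calibration(n))
E
```

```text
pics
{'time_s': 0.0, 'qpos': array([-1.20259667e+00,  3.00447127e-01,  1.52160102e+00, -6.51716255e-06,
        1.32071247e+00, -6.66024405e-02]), 'joint_vel': array([ 6.87009705e-04,  2.34462649e-03, -2.78553674e-04,  8.81815071e-05,
        6.36488182e-04,  2.41031041e-04]), 'tau': array([ 7.20371918e-04, -5.31806159e+01, -3.52735269e+01,  7.08260201e-02,
        2.45514867e-02, -6.39626455e-05]), 'ee_pos': array([ 0.2315806 , -0.49859076,  0.22389104]), 'eef_rot': array([-1.57072489e+00,  1.16579009e-03, -1.13599257e+00]), 'force': array([-0.85384385, -0.43494594, -0.14702122]), 'moment': array([-0.02356265,  0.01839822,  0.00613815]), 'grip_width': 0.0939424674937522}
scene {'fx': 434.5181652291489, 'fy': 434.5181652291489, 'cx': 318.12794106251243, 'cy': 192.63730994532523, 'view': array([[ 0.41556919,  0.90948965,  0.01143784, -0.18111648],
       [ 0.77345283, -0.3467375 , -0.53060704, -0.25732018],
       [-0.47861568,  0.22935056, -0.84754077,  1.38773499],
       [ 0.        ,  0.        ,  0.        ,  1.        ]])}
top {'fx': 462.6171451473014, 'fy': 462.6171451473014, 'cx': 324.269693105246, 'cy': 202.9322306493791, 'view': array([[ 0.01509643, -0.99973514,  0.01737086,  0.00376288],
       [-0.99677534, -0.0164165 , -0.07854561,  0.43954449],
       [ 0.07880998, -0.01612909, -0.99675917,  1.30943443],
       [ 0.        ,  0.        ,  0.        ,  1.        ]])}
```

View pics/top0.png

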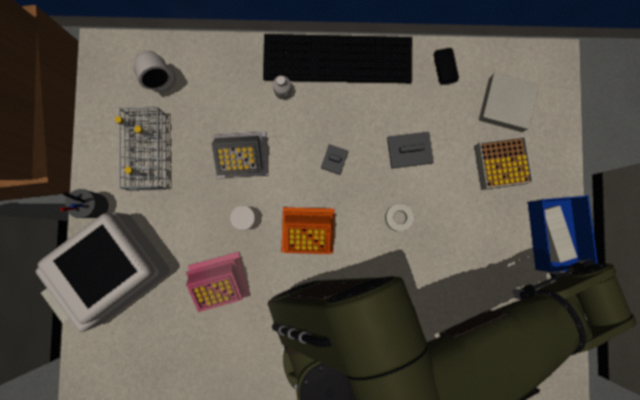

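View pics/scene0.png

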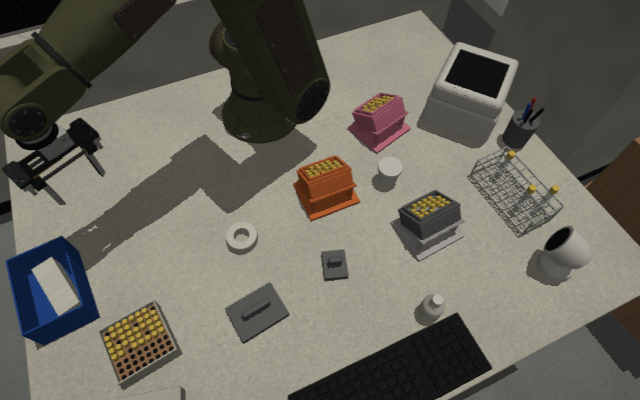

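The top view shows the large lid at (410,150), small lid (334,158), grey cooler (239,155), cup (243,217) and roll (399,217). In the scene view, the large lid's bar is at (257,308) and the cooler at (430,208). The tool can't be tilted. I'll therefore grip the bar by its ends (70 mm, jaws along lid y), so the lid can pivot about the jaw axis onto the slope.

```bash
cat > h.py <<'E'
import numpy as np,cv2
from station import get_obs,cams
from scipy.spatial.transform import Rotation as Ro
def KV(n):
    c=cams.get_calibration(n);return np.array([[c['fx'],0,c['cx']],[0,c['fy'],c['cy']],[0,0,1]]),np.array(c['view'])
def dep(kv,px,d):
    K,V=kv;p=np.linalg.inv(K)@[px[0],px[1],1]*d
    return np.linalg.inv(V)[:3,:3]@(p-V[:3,3])
def tri(kv1,p1,kv2,p2):
    X=cv2.triangulatePoints(kv1[0]@kv1[1][:3],kv2[0]@kv2[1][:3],np.float64(p1),np.float64(p2));return (X[:3]/X[3]).ravel()
def cloud(kv,d):
    v,u=np.nonzero(d>0);z=d[v,u];K,V=kv
    p=np.stack([(u-K[0,2])/K[0,0]*z,(v-K[1,2])/K[1,1]*z,z],1)
    return (p-V[:3,3])@V[:3,:3],u,v
E
python3 - <<'E'
from h import *
np.set_printoptions(precision=4,suppress=True)
T,S=KV("top"),KV("scene");dt,ds=np.load("pics/top0.npy"),np.load("pics/scene0.npy")
for n,a,b in(("lidbar",(411,149),(257,308)),("cooler",(239,157),(430,208)),("small",(335,157),(334,261)),("cup",(243,217),(390,168))):
    print(n,tri(T,a,S,b),dep(T,a,dt[a[1],a[0]]),dep(S,b,ds[b[1],b[0]]))
o=get_obs();K,V=KV("wrist");i=np.linalg.inv(V);R=Ro.from_euler('xyz',o['eef_rot']).as_matrix()
print("tool R",R,"cam in tool",R.T@(i[:3,3]-o['ee_pos']),"cam fwd in tool",R.T@i[:3,2],"right",R.T@i[:3,0],K)
E
```

```text
lidbar [ 0.5987 -0.2348  0.0299] [ 0.5947 -0.2327  0.0471] [ 0.605  -0.2334  0.0465]
cooler [0.5575 0.2495 0.0911] [0.5559 0.2465 0.0867] [0.5547 0.2603 0.0793]
small [ 0.5695 -0.0178  0.0367] [ 0.5685 -0.0173  0.0431] [ 0.5717 -0.0195  0.0428]
cup [0.3937 0.2354 0.0633] [0.3931 0.2341 0.0666] [0.3989 0.2323 0.0718]
tool R [[ 0.4212 -0.0004  0.9069]
 [-0.9069  0.001   0.4212]
 [-0.0011 -1.      0.0001]] cam in tool [ 0.0003 -0.1595  0.0702] cam fwd in tool [ 0.0012  0.9697 -0.2442] right [ 1.     -0.0011  0.0004] [[356.2241   0.     320.421 ]
 [  0.     356.2241 196.8652]
 [  0.       0.       1.    ]]
```

```bash
python3 -m handwheel '[{"fingers":1,"x":-0.005,"y":0,"z":0.025,"spin":2},{"fingers":1,"x":-0.014,"y":0,"z":0.07,"spin":5},{"fingers":1,"x":-0.022,"y":0,"z":0.115,"spin":8},{"fingers":1,"x":-0.03,"y":0,"z":0.16,"spin":11},{"fingers":1,"x":-0.04,"y":0,"z":0.205,"spin":14},{"fingers":1,"x":-0.048,"y":0,"z":0.25,"spin":17},{"fingers":1,"x":-0.056,"y":0,"z":0.295,"spin":19},{"fingers":1,"x":-0.065,"y":0,"z":0.34,"spin":21},{"fingers":1,"x":-0.073,"y":0,"z":0.385,"spin":23},{"fingers":1,"x":-0.078,"y":0,"z":0.41,"spin":25}]' && python3 -m handwheel '[{"fingers":1,"x":0,"y":0,"z":0,"spin":0},{"fingers":1,"x":0,"y":0,"z":0,"spin":0},{"fingers":1,"x":0,"y":0,"z":0,"spin":0},{"fingers":1,"x":0,"y":0,"z":0,"spin":0},{"fingers":1,"x":0,"y":0,"z":0,"spin":0},{"fingers":1,"x":0,"y":0,"z":0,"spin":0},{"fingers":1,"x":0,"y":0,"z":0,"spin":0},{"fingers":1,"x":0,"y":0,"z":0,"spin":0},{"fingers":1,"x":0,"y":0,"z":0,"spin":0},{"fingers":1,"x":0,"y":0,"z":0,"spin":0}]'
python3 - <<'E'
from h import *
o=get_obs();kv=KV("wrist");p,d=cams.camera("wrist");cv2.imwrite("pics/w1.png",p[...,::-1]);np.savez("pics/w1.npz",K=kv[0],V=kv[1],d=d)
print(o)
E
```

```text
time_s: 1.1
ee_pos: [0.5727, -0.2529, 0.2238]
eef_rot: [-1.571, 0.001, -1.572]
force: [-0.1, -0.8, -0.4]
grip_width: 0.0938
time_s: 2.1
ee_pos: [0.5707, -0.2554, 0.2244]
eef_rot: [-1.571, 0.0, -1.572]
force: [0.6, -0.4, -0.0]
grip_width: 0.0938
{'time_s': 2.1, 'qpos': array([-4.79328503e-01,  4.69783099e-01,  1.28799848e+00,  1.71753469e-05,
        1.38387456e+00,  1.09294546e+00]), 'joint_vel': array([-8.58252903e-04, -5.32209291e-04, -1.02351811e-03, -8.70098937e-05,
        6.14005985e-05,  3.94269572e-04]), 'tau': array([-3.30926373e-02, -6.34992099e+01, -3.60922301e+01,  4.68332903e-02,
       -5.81965351e-02, -7.87548670e-04]), 'ee_pos': array([ 0.57065958, -0.25535139,  0.2244337 ]), 'eef_rot': array([-1.57084494e+00,  4.41810697e-05, -1.57227715e+00]), 'force': array([ 0.55900003, -0.44003703, -0.03939078]), 'moment': array([ 0.07900358, -0.01849729, -0.03401995]), 'grip_width': 0.09383583818429515}
```

View pics/w1.png

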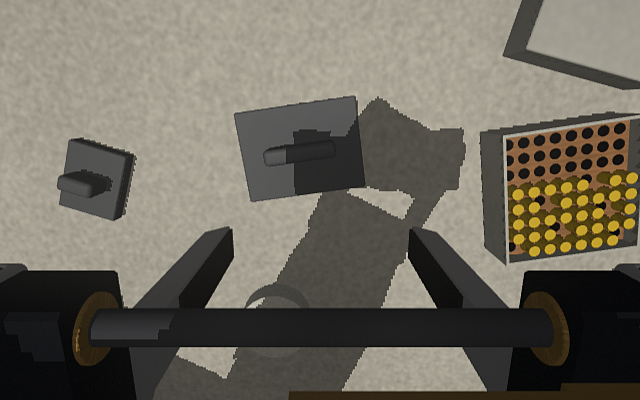

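The wrist view shows the large lid, with plate corners at about (235,113), (356,97), (365,186) and (250,201) and the bar around (300,153). The depth cloud should give its pose.

```bash
cat >> h.py <<'E'
def rect(P,lo,hi,c,r):
    m=(P[:,2]>lo)&(P[:,2]<hi)&(np.hypot(P[:,0]-c[0],P[:,1]-c[1])<r);Q=P[m]
    (x,y),(w,h),a=cv2.minAreaRect(np.float32(Q[:,:2]*1000))
    return len(Q),np.median(Q[:,2]),(x,y),(w,h),a
E
python3 - <<'E'
from h import *
z=np.load("pics/w1.npz");P,u,v=cloud((z['K'],z['V']),z['d'])
print("bench",[np.median(P[(abs(P[:,0]-.6)<.2)&(abs(P[:,1]+.2)<.2)&(P[:,2]<.01),2])])
print("bar",rect(P,.042,.052,(.6,-.234),.07))
print("plate",rect(P,.013,.023,(.6,-.234),.09))
# two-view check: plate corners wrist; plane z=.017 intersect
K,V=z['K'],z['V'];i=np.linalg.inv(V)
for c in((235,113),(356,97),(365,186),(250,201)):
    r=i[:3,:3]@np.linalg.inv(K)@[*c,1];o=i[:3,3];print(o+r*(.017-o[2])/r[2])
E
```

```text
bench [np.float64(-0.0008359259130091659)]
bar (1138, np.float64(0.044807617371804165), (598.327392578125, -235.865478515625), (15.844589233398438, 68.9873046875), 8.10598373413086)
plate (9550, np.float64(0.01616677386730329), (598.21337890625, -235.75479125976562), (94.04684448242188, 124.16963958740234), 8.064583778381348)
[ 0.63559608 -0.17062013  0.017     ]
[ 0.65092177 -0.29158756  0.017     ]
[ 0.56052684 -0.30318055  0.017     ]
[ 0.54434539 -0.18116251  0.017     ]
```

```bash
python3 -m handwheel '[{"fingers":1,"x":-0.004,"y":0.005,"z":0.005,"spin":-1.5},{"fingers":1,"x":-0.01,"y":0.02,"z":0.014,"spin":-4},{"fingers":1,"x":-0.016,"y":0.045,"z":0.022,"spin":-6},{"fingers":1,"x":-0.0196,"y":0.07,"z":0.0276,"spin":-8.2},{"fingers":1,"x":-0.0196,"y":0.095,"z":0.0276,"spin":-8.2},{"fingers":1,"x":-0.0196,"y":0.115,"z":0.0276,"spin":-8.2},{"fingers":1,"x":-0.0196,"y":0.124,"z":0.0276,"spin":-8.2},{"fingers":1,"x":-0.0196,"y":0.124,"z":0.0276,"spin":-8.2},{"fingers":1,"x":-0.0196,"y":0.124,"z":0.0276,"spin":-8.2},{"fingers":1,"x":-0.0196,"y":0.124,"z":0.0276,"spin":-8.2}]'
python3 - <<'E'
from h import *
o=get_obs();kv=KV("wrist");p,d=cams.camera("wrist");cv2.imwrite("pics/w2.png",p[...,::-1])
print(o['ee_pos'],o['eef_rot'])
P,u,v=cloud(kv,d)
print("bar",rect(P,.042,.052,(.6,-.234),.07));print("plate",rect(P,.013,.023,(.6,-.234),.09))
E
```

```text
time_s: 3.15
ee_pos: [0.5988, -0.2359, 0.1016]
eef_rot: [-1.569, -0.001, -1.429]
force: [0.5, -0.1, -0.4]
grip_width: 0.0942
[ 0.59883173 -0.23594998  0.101603  ] [-1.56925982e+00 -1.00449809e-03 -1.42879504e+00]
bar (2400, np.float64(0.044881290548306516), (598.4024047851562, -235.5206756591797), (15.867002487182617, 69.06626892089844), 8.110840797424316)
plate (18376, np.float64(0.01625897567679729), (598.138671875, -235.5953369140625), (94.34146881103516, 124.46141815185547), 8.027857780456543)
```

View pics/w2.png

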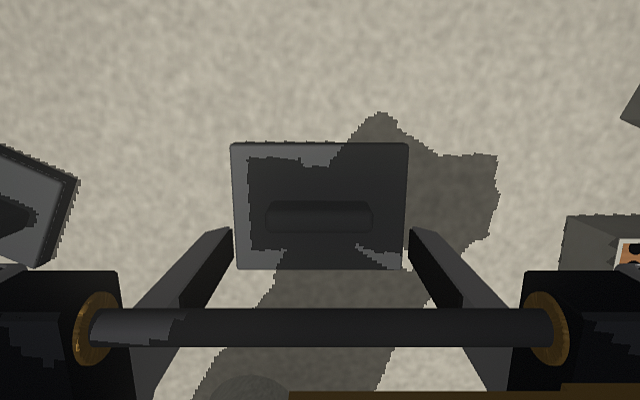

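The lid sits centred and square between the fingers: bar spans (265–372, 217) and the fingers are at 233 and 409. Next I'll descend and grip.

```bash
python3 -m handwheel '[{"fingers":1,"x":0,"y":0.01,"z":-0.0005,"spin":0},{"fingers":1,"x":0,"y":0.025,"z":-0.0005,"spin":0},{"fingers":1,"x":0,"y":0.04,"z":-0.0005,"spin":0},{"fingers":1,"x":0,"y":0.052,"z":-0.0005,"spin":0},{"fingers":1,"x":0,"y":0.0585,"z":-0.0005,"spin":0},{"fingers":1,"x":0,"y":0.0585,"z":-0.0005,"spin":0},{"fingers":-1,"x":0,"y":0.0585,"z":-0.0005,"spin":0},{"fingers":-1,"x":0,"y":0.0585,"z":-0.0005,"spin":0},{"fingers":-1,"x":0,"y":0.0585,"z":-0.0005,"spin":0},{"fingers":-1,"x":0,"y":0.0585,"z":-0.0005,"spin":0}]' 15
```

```text
time_s: 4.2
ee_pos: [0.598, -0.2359, 0.0425]
eef_rot: [-1.57, -0.0, -1.429]
force: [-0.4, -0.2, 3.1]
grip_width: 0.0697
```

```bash
python3 -m handwheel '[{"fingers":-1,"x":0,"y":-0.005,"z":0,"spin":0},{"fingers":-1,"x":0,"y":-0.015,"z":0,"spin":0},{"fingers":-1,"x":0,"y":-0.03,"z":0,"spin":0},{"fingers":-1,"x":0,"y":-0.05,"z":0,"spin":0},{"fingers":-1,"x":0,"y":-0.075,"z":0,"spin":0},{"fingers":-1,"x":0,"y":-0.1,"z":0,"spin":0},{"fingers":-1,"x":0,"y":-0.125,"z":0,"spin":0},{"fingers":-1,"x":0,"y":-0.145,"z":0,"spin":0},{"fingers":-1,"x":0,"y":-0.155,"z":0,"spin":0},{"fingers":-1,"x":0,"y":-0.16,"z":0,"spin":0}]' 15 && python3 -m handwheel '[{"fingers":-1,"x":-0.008,"y":-0.005,"z":-0.002,"spin":0},{"fingers":-1,"x":-0.025,"y":-0.01,"z":-0.004,"spin":1},{"fingers":-1,"x":-0.05,"y":-0.015,"z":-0.007,"spin":2},{"fingers":-1,"x":-0.08,"y":-0.02,"z":-0.01,"spin":3},{"fingers":-1,"x":-0.115,"y":-0.025,"z":-0.014,"spin":4},{"fingers":-1,"x":-0.15,"y":-0.03,"z":-0.018,"spin":5},{"fingers":-1,"x":-0.185,"y":-0.035,"z":-0.022,"spin":6},{"fingers":-1,"x":-0.22,"y":-0.04,"z":-0.026,"spin":7},{"fingers":-1,"x":-0.255,"y":-0.045,"z":-0.03,"spin":8},{"fingers":-1,"x":-0.29,"y":-0.05,"z":-0.034,"spin":8.2}]' && python3 -m handwheel '[{"fingers":-1,"x":-0.035,"y":0,"z":0,"spin":0},{"fingers":-1,"x":-0.07,"y":0,"z":0,"spin":0},{"fingers":-1,"x":-0.105,"y":0,"z":-0.005,"spin":0},{"fingers":-1,"x":-0.135,"y":0,"z":-0.015,"spin":0},{"fingers":-1,"x":-0.165,"y":0,"z":-0.025,"spin":0},{"fingers":-1,"x":-0.185,"y":0,"z":-0.035,"spin":0},{"fingers":-1,"x":-0.198,"y":0,"z":-0.042,"spin":0},{"fingers":-1,"x":-0.203,"y":0,"z":-0.045,"spin":0},{"fingers":-1,"x":-0.203,"y":0,"z":-0.045,"spin":0},{"fingers":-1,"x":-0.203,"y":0,"z":-0.045,"spin":0}]'
python3 - <<'E'
from h import *
o=get_obs();kv=KV("wrist");p,d=cams.camera("wrist");cv2.imwrite("pics/w3.png",p[...,::-1]);np.savez("pics/w3.npz",K=kv[0],V=kv[1],d=d,e=o['ee_pos'],r=o['eef_rot'])
E
```

```text
time_s: 5.2
ee_pos: [0.5979, -0.236, 0.2035]
eef_rot: [-1.569, -0.001, -1.429]
force: [-0.1, 0.2, -2.3]
grip_width: 0.07
time_s: 6.2
ee_pos: [0.522, 0.048, 0.2515]
eef_rot: [-1.572, 0.0, -1.573]
force: [0.2, 0.2, -2.0]
grip_width: 0.0699
time_s: 7.2
ee_pos: [0.4788, 0.2488, 0.2519]
eef_rot: [-1.571, -0.0, -1.573]
force: [-0.0, -0.1, -2.2]
grip_width: 0.0699
```

View pics/w3.png

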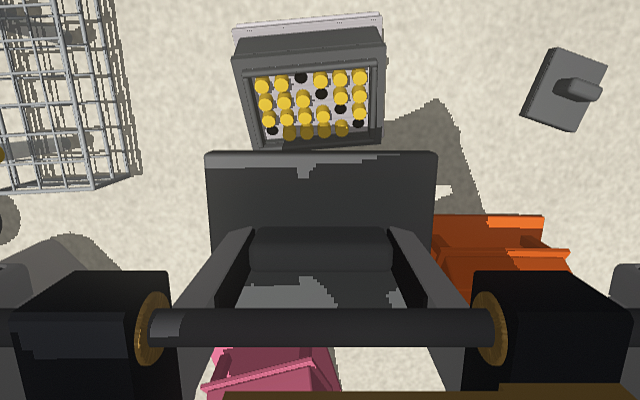

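View 5 shows the lid held level, with the cooler fully visible above it (outer corners about (233,57), (384,40), (383,140), (250,150)), yawed by a few degrees. Next I'll fit its shoulder plane and rectangle.

```bash
cat > fit.py <<'E'
from h import *
np.set_printoptions(precision=4,suppress=True)
z=np.load("pics/w3.npz");P,u,v=cloud((z['K'],z['V']),z['d'])
m=(u>222)&(u<395)&(v>35)&(v<152)&(P[:,2]>.03)&(P[:,2]<.15);Q,uu,vv=P[m],u[m],v[m]
for psi in np.deg2rad(np.arange(-2,11,2)):
    n=np.array([-.5*np.cos(psi),-.5*np.sin(psi),np.sqrt(.75)]);s=Q@n*1000
    h,e=np.histogram(s,np.arange(s.min(),s.max(),1));k=np.argsort(h)[-6:];print(np.rad2deg(psi),[(int(e[i]*10)/10,int(h[i])) for i in sorted(k)])
np.savez("pics/Q.npz",Q=Q,u=uu,v=vv)
E
python3 fit.py
```

```text
-2.0 [(-198.7, 1009), (-191.7, 988), (-190.7, 923), (-189.7, 979), (-188.7, 918), (-187.7, 818)]
0.0 [(-206.3, 978), (-205.3, 904), (-195.3, 873), (-194.3, 1039), (-193.3, 1181), (-192.3, 870)]
2.0 [(-210.5, 1339), (-209.5, 1095), (-204.5, 1041), (-203.5, 1034), (-198.5, 1319), (-197.5, 1169)]
4.0 [(-214.3, 1747), (-213.3, 1000), (-208.3, 1879), (-207.3, 964), (-202.3, 1692), (-199.3, 909)]
6.000000000000001 [(-218.0, 1422), (-217.0, 1279), (-212.0, 1420), (-211.0, 1213), (-206.0, 1470), (-205.0, 1116)]
8.0 [(-221.4, 977), (-220.4, 1099), (-213.4, 952), (-209.4, 1144), (-208.4, 1178), (-207.4, 868)]
10.0 [(-223.4, 837), (-215.4, 872), (-214.4, 838), (-213.4, 872), (-212.4, 975), (-211.4, 1030)]
```

```bash
python3 - <<'E'
import cv2
p=cv2.imread("pics/w3.png")[0:160,215:400]
cv2.imwrite("pics/w3c.png",cv2.resize(p,None,fx=4,fy=3.75,interpolation=cv2.INTER_CUBIC))
E
```

```text
(no output)
```

View pics/w3c.png

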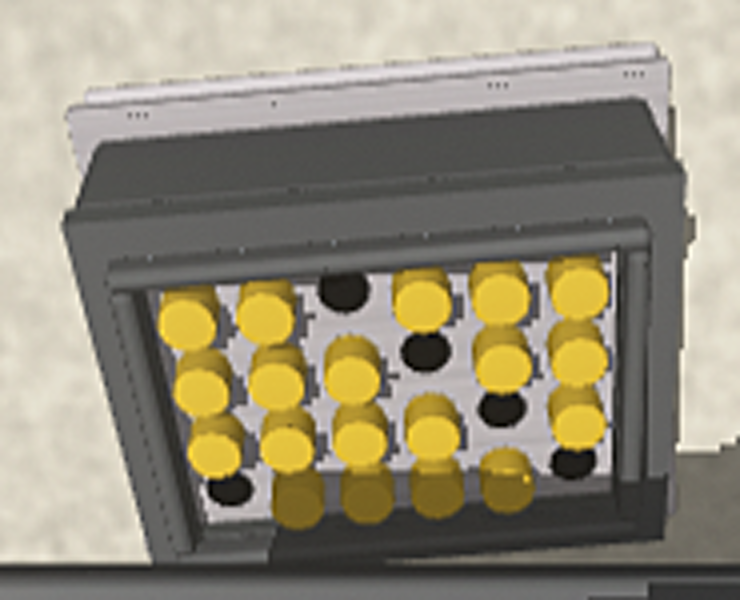

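```bash
cat > fit2.py <<'E'
from h import *
np.set_printoptions(precision=4,suppress=True)
f=np.load("pics/Q.npz");Q,u,v=f['Q'],f['u'],f['v']
best=max(((np.histogram(Q@np.array([-np.sin(t)*np.cos(p),-np.sin(t)*np.sin(p),np.cos(t)])*1000,np.arange(-260,-150,.5))[0].astype(float)**2).sum(),p,t) for p in np.deg2rad(np.arange(2,8,.25)) for t in np.deg2rad(np.arange(28,32.1,.5)))
_,p,t=best;print("yaw,tilt",np.rad2deg(p),np.rad2deg(t))
n=np.array([-np.sin(t)*np.cos(p),-np.sin(t)*np.sin(p),np.cos(t)]);s=Q@n*1000
h,e=np.histogram(s,np.arange(-235,-190,.5));print([(e[i],h[i]) for i in range(len(h)) if h[i]>250])
for px in((237,93),(302,61),(380,100),(240,75),(350,56),(247,100),(300,70),(372,85)):
    k=np.argmin(abs(u-px[0])+abs(v-px[1]));print(px,Q[k],s[k])
np.savez("pics/n.npz",p=p,t=t)
E
python3 fit2.py
```

```text
yaw,tilt 4.25 29.999999999999996
[(np.float64(-215.5), np.int64(270)), (np.float64(-215.0), np.int64(630)), (np.float64(-214.5), np.int64(983)), (np.float64(-214.0), np.int64(818)), (np.float64(-213.5), np.int64(446)), (np.float64(-209.5), np.int64(436)), (np.float64(-209.0), np.int64(802)), (np.float64(-208.5), np.int64(1017)), (np.float64(-208.0), np.int64(795)), (np.float64(-207.5), np.int64(431)), (np.float64(-203.5), np.int64(392)), (np.float64(-203.0), np.int64(719)), (np.float64(-202.5), np.int64(900)), (np.float64(-202.0), np.int64(695)), (np.float64(-201.5), np.int64(403)), (np.float64(-201.0), np.int64(274)), (np.float64(-200.5), np.int64(393)), (np.float64(-200.0), np.int64(508)), (np.float64(-199.5), np.int64(476)), (np.float64(-199.0), np.int64(289))]
(237, 93) [0.561  0.317  0.0963] -208.10623967671046
(302, 61) [0.5851 0.2626 0.1083] -207.6657918860402
(380, 100) [0.5552 0.1959 0.0893] -206.74227253341033
(240, 75) [0.5749 0.3137 0.1041] -208.16891146126716
(350, 56) [0.5887 0.2243 0.1088] -207.6539802673135
(247, 100) [0.5553 0.3111 0.0936] -207.4039294412549
(300, 70) [0.5778 0.264  0.1136] -199.5402531526318
(372, 85) [0.5669 0.2052 0.1035] -200.6382643046661
```

```bash
cat > fit3.py <<'E'
from h import *
np.set_printoptions(precision=4,suppress=True)
f=np.load("pics/Q.npz");Q=f['Q'];f=np.load("pics/n.npz");p,t=f['p'],f['t']
n=np.array([-np.sin(t)*np.cos(p),-np.sin(t)*np.sin(p),np.cos(t)]);y=np.array([-np.sin(p),np.cos(p),0]);x=np.cross(y,n)
s=Q@n*1000;A=np.stack([Q@x,Q@y],1)*1000
for nm,c,hx,hy in(("shoulder",-208.4,47,62),("collar",-199.7,39.5,54.5)):
    B=A[abs(s-c)<1.2]
    (cx,cy),(w,h),a=cv2.minAreaRect(np.float32(B));print(nm,(cx,cy),(w,h),a)
    lo,hi=np.percentile(B,.3,0),np.percentile(B,99.7,0);print(" lo",lo,"hi",hi,"size",hi-lo)
    for cxx in (hi[0]-hx,(lo[0]+hi[0])/2):
        w=(x*cxx+y*(lo[1]+hi[1])/2+n*-208.4)/1000;print("  seat",w)
E
python3 fit3.py
```

```text
shoulder (535.7151489257812, 213.09194946289062) (95.24101257324219, 124.23465728759766) 0.23216338455677032
 lo [488.8591 151.1787] hi [583.2365 275.1124] size [ 94.3774 123.9338]
  seat [0.5512 0.2547 0.0876]
  seat [0.5511 0.2547 0.0875]
collar (536.1492309570312, 213.01773071289062) (79.39725494384766, 108.71311950683594) 0.38783302903175354
 lo [496.6219 158.8594] hi [575.6917 267.3384] size [ 79.0698 108.479 ]
  seat [0.5512 0.2546 0.0876]
  seat [0.5512 0.2546 0.0876]
```

```bash
python3 - <<'E'
from h import *
np.set_printoptions(precision=4,suppress=True)
z=np.load("pics/w3.npz");P,u,v=cloud((z['K'],z['V']),z['d']);print(z['e'],z['r'])
c=z['e'];m=(u>225)&(u<420)&(v>160)&(v<222);Q=P[m];Q=Q[abs(Q[:,2]-np.median(Q[:,2]))<.004]
A=np.c_[Q[:,:2]-c[:2],np.ones(len(Q))];k=np.linalg.lstsq(A,Q[:,2],rcond=None)[0];print("plate slopes,z at tcp",k,"rel",k[2]-c[2])
m=(u>205)&(u<440)&(v>145)&(v<225)&(abs(P[:,2]-k[2]-(P[:,:2]-c[:2])@k[:2])<.004);Q=P[m];print("x hi",np.percentile(Q[:,0],99.5)-c[0],"y",np.percentile(Q[:,1],[.5,99.5])-c[1])
E
```

```text
[0.4788 0.2488 0.2519] [-1.5709 -0.0003 -1.5729]
plate slopes,z at tcp [-0.001  -0.0017  0.2257] rel -0.02616661735439535
x hi 0.0471369666792974 y [-0.0615  0.0598]
```

The lid hangs level and centred. Its lower edge is 43 mm below the TCP. The seat is at (0.5512, 0.2547, 0.0876), yaw about 4.5°, tilt 30°. I'll move to 22 mm above first contact, then hinge it down about the upslope edge.

```bash
python3 -m handwheel '[{"fingers":-1,"x":-0.001,"y":0.005,"z":0.008,"spin":-0.6},{"fingers":-1,"x":-0.002,"y":0.015,"z":0.02,"spin":-1.5},{"fingers":-1,"x":-0.003,"y":0.028,"z":0.032,"spin":-2.5},{"fingers":-1,"x":-0.005,"y":0.042,"z":0.044,"spin":-3.5},{"fingers":-1,"x":-0.006,"y":0.056,"z":0.055,"spin":-4.3},{"fingers":-1,"x":-0.0062,"y":0.068,"z":0.062,"spin":-4.6},{"fingers":-1,"x":-0.0062,"y":0.075,"z":0.0644,"spin":-4.6},{"fingers":-1,"x":-0.0062,"y":0.077,"z":0.0644,"spin":-4.6},{"fingers":-1,"x":-0.0062,"y":0.077,"z":0.0644,"spin":-4.6},{"fingers":-1,"x":-0.0062,"y":0.077,"z":0.0644,"spin":-4.6}]' 10
```

```text
time_s: 8.25
ee_pos: [0.543, 0.2557, 0.1757]
eef_rot: [-1.57, 0.0, -1.492]
force: [-0.6, -0.8, -2.3]
grip_width: 0.0698
```

```bash
python3 -m handwheel '[{"fingers":-1,"x":0,"y":0.004,"z":0,"spin":0},{"fingers":-1,"x":0,"y":0.008,"z":0,"spin":0},{"fingers":-1,"x":0.0004,"y":0.012,"z":0,"spin":0},{"fingers":-1,"x":0.0004,"y":0.016,"z":0,"spin":0},{"fingers":-1,"x":0.0004,"y":0.0185,"z":0,"spin":0},{"fingers":-1,"x":0.0004,"y":0.02,"z":0,"spin":0},{"fingers":-1,"x":0.0004,"y":0.021,"z":0,"spin":0},{"fingers":-1,"x":0.0004,"y":0.022,"z":0,"spin":0},{"fingers":-1,"x":0.0004,"y":0.0225,"z":0,"spin":0},{"fingers":-1,"x":0.0004,"y":0.0225,"z":0,"spin":0}]' 10
python3 - <<'E'
from h import *
print(get_obs()['ee_pos'],get_obs()['force'])
E
```

```text
time_s: 9.25
ee_pos: [0.5428, 0.2552, 0.1528]
eef_rot: [-1.571, 0.0, -1.492]
force: [-4.1, -0.9, 3.5]
grip_width: 0.0699
[0.54281325 0.25519737 0.1528129 ] [-4.09636586 -0.90075559  3.54001469]
```

Contact came where predicted, with the force along the shoulder normal. Now the first half of the hinge arc.

```bash
python3 -m handwheel '[{"fingers":-1,"x":0,"y":0.0014,"z":-0.001,"spin":0},{"fingers":-1,"x":0,"y":0.0028,"z":-0.0019,"spin":0},{"fingers":-1,"x":0,"y":0.0042,"z":-0.0028,"spin":0},{"fingers":-1,"x":0,"y":0.0057,"z":-0.0037,"spin":0},{"fingers":-1,"x":0,"y":0.0072,"z":-0.0045,"spin":0},{"fingers":-1,"x":0,"y":0.0087,"z":-0.0052,"spin":0},{"fingers":-1,"x":0,"y":0.0102,"z":-0.0059,"spin":0},{"fingers":-1,"x":0,"y":0.0118,"z":-0.0066,"spin":0},{"fingers":-1,"x":0,"y":0.0133,"z":-0.0072,"spin":0},{"fingers":-1,"x":0,"y":0.0133,"z":-0.0072,"spin":0}]' 8
python3 - <<'E'
from h import *
o=get_obs();kv=KV("wrist");p,d=cams.camera("wrist");ps,ds=cams.camera("scene");print(o['force'],o['ee_pos'])
a=cv2.resize(ps[150:280,350:510],None,fx=2.5,fy=2.5);b=cv2.resize(p,(520,325))
im=np.zeros((325,920,3),np.uint8);im[:, :400]=a;im[:,400:]=b
cv2.imwrite("pics/m1.png",cv2.resize(im,(800,283))[...,::-1])
c=o['ee_pos'];P,u,v=cloud(kv,d)
m=(u>240)&(u<400)&(v>150)&(v<225)&(P[:,2]>.09)&(P[:,2]<.15);Q=P[m]
# tilted plate: fit plane, robust
for _ in range(5):
    A=np.c_[Q[:,:2]-c[:2],np.ones(len(Q))];k=np.linalg.lstsq(A,Q[:,2],rcond=None)[0];r=abs(Q[:,2]-A@k);Q=Q[r<max(.002,2*np.median(r))]
print(len(Q),k,np.rad2deg(np.arctan(np.hypot(*k[:2]))))
E
```

```text
time_s: 10.25
ee_pos: [0.5357, 0.2546, 0.1389]
eef_rot: [-1.571, -0.0, -1.492]
force: [-0.1, -0.1, -1.3]
grip_width: 0.0698
[-0.10413068 -0.08198442 -1.28812741] [0.53565011 0.25462869 0.13887501]
11319 [0.28698878 0.02223586 0.11231148] 16.058406424892507
```

View pics/m1.png

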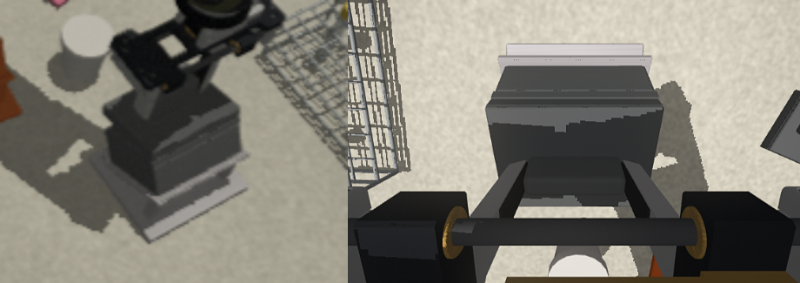

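Tilt now measures 16° as planned, the picture shows the lid hinged on the upslope edge and square to the cooler. Continuing the arc to 30° and pressing lightly.

```bash
python3 -m handwheel '[{"fingers":-1,"x":0,"y":0.0018,"z":-0.0006,"spin":0},{"fingers":-1,"x":0,"y":0.0036,"z":-0.0012,"spin":0},{"fingers":-1,"x":0,"y":0.0054,"z":-0.0017,"spin":0},{"fingers":-1,"x":0,"y":0.0072,"z":-0.0022,"spin":0},{"fingers":-1,"x":0,"y":0.009,"z":-0.0026,"spin":0},{"fingers":-1,"x":0,"y":0.0108,"z":-0.0029,"spin":0},{"fingers":-1,"x":0,"y":0.0126,"z":-0.0032,"spin":0},{"fingers":-1,"x":0,"y":0.0142,"z":-0.0034,"spin":0},{"fingers":-1,"x":0,"y":0.0152,"z":-0.0034,"spin":0},{"fingers":-1,"x":0,"y":0.0156,"z":-0.0032,"spin":0}]' 8
cat > chk.py <<'E'
from h import *
np.set_printoptions(precision=4,suppress=True)
import sys
o=get_obs();kv=KV("wrist");p,d=cams.camera("wrist");cv2.imwrite(sys.argv[1],p[...,::-1])
P,u,v=cloud(kv,d);c0=np.array([.5512,.2547,.0876]);ps,t=np.deg2rad(4.5),np.deg2rad(30)
n=np.array([-np.sin(t)*np.cos(ps),-np.sin(t)*np.sin(ps),np.cos(t)]);y=np.array([-np.sin(ps),np.cos(ps),0]);x=np.cross(y,n)
L=(P-c0)@np.stack([x,y,n],1)*1000
m=(abs(L[:,0])<55)&(abs(L[:,1])<70)&(L[:,2]>11)&(L[:,2]<24)&(abs(L[:,0])>12)
Q=L[m]
for _ in range(5):
    A=np.c_[Q[:,:2],np.ones(len(Q))];k=np.linalg.lstsq(A,Q[:,2],rcond=None)[0];r=abs(Q[:,2]-A@k);Q=Q[r<max(1.5,2*np.median(r))]
print("force",o['force'],"n",len(Q),"slopes",k[:2],"plate h(17)",k[2])
B=Q[:,:2];print("lo",np.percentile(B,.3,0),"hi",np.percentile(B,99.7,0),cv2.minAreaRect(np.float32(B)))
T=L[(abs(L[:,0])<20)&(abs(L[:,1])<42)&(abs(L[:,2]-46)<2)]
if len(T)>50:print("bar top",np.median(T[:,2]),cv2.minAreaRect(np.float32(T[:,:2])))
E
python3 chk.py pics/w5.png
```

```text
time_s: 11.35
ee_pos: [0.533, 0.2544, 0.1248]
eef_rot: [-1.569, 0.0, -1.492]
force: [-4.3, -2.6, 13.1]
grip_width: 0.0702
force [-4.291  -2.6328 13.076 ] n 13114 slopes [-0.0144 -0.0006] plate h(17) 17.614347021138286
lo [ 12.059  -60.3834] hi [45.7987 61.5277] ((14.670198440551758, 0.5692329406738281), (123.39681243896484, 63.42754364013672), 89.94620513916016)
bar top 45.982104179472884 ((4.568395614624023, 0.022064208984375), (26.607358932495117, 83.73384094238281), 0.05583997070789337)
```

Nearly flush: plate at 17.6 mm, 0.8° residual, 13 N press. Releasing and letting it settle.

```bash
python3 -m handwheel '[{"fingers":-1,"x":0,"y":0.001,"z":-0.0006,"spin":0},{"fingers":-1,"x":0,"y":0.001,"z":-0.0006,"spin":0},{"fingers":0.6,"x":0,"y":0,"z":0,"spin":0},{"fingers":0.8,"x":0,"y":0,"z":0,"spin":0},{"fingers":1,"x":0,"y":0,"z":0,"spin":0},{"fingers":1,"x":0,"y":0,"z":0,"spin":0},{"fingers":1,"x":0,"y":0,"z":0,"spin":0},{"fingers":1,"x":0,"y":0,"z":0,"spin":0},{"fingers":1,"x":0,"y":0,"z":0,"spin":0},{"fingers":1,"x":0,"y":0,"z":0,"spin":0}]' && python3 -m handwheel '[{"fingers":1,"x":0,"y":-0.005,"z":0,"spin":0},{"fingers":1,"x":0,"y":-0.015,"z":0,"spin":0},{"fingers":1,"x":0,"y":-0.03,"z":0,"spin":0},{"fingers":1,"x":0,"y":-0.05,"z":0,"spin":0},{"fingers":1,"x":0,"y":-0.07,"z":-0.01,"spin":0},{"fingers":1,"x":0,"y":-0.09,"z":-0.025,"spin":0},{"fingers":1,"x":0,"y":-0.11,"z":-0.04,"spin":0},{"fingers":1,"x":0,"y":-0.125,"z":-0.05,"spin":0},{"fingers":1,"x":0,"y":-0.13,"z":-0.055,"spin":0},{"fingers":1,"x":0,"y":-0.13,"z":-0.055,"spin":0}]' && python3 chk.py pics/w6.png
```

```text
time_s: 12.4
ee_pos: [0.5326, 0.2544, 0.1235]
eef_rot: [-1.571, -0.0, -1.492]
force: [0.1, 0.8, 1.2]
grip_width: 0.0938
time_s: 13.4
ee_pos: [0.4777, 0.2502, 0.2549]
eef_rot: [-1.569, 0.001, -1.492]
force: [-0.2, 0.0, 0.0]
grip_width: 0.0942
force [-0.1541  0.0304  0.0134] n 8868 slopes [-0.0011 -0.0005] plate h(17) 17.17625660698914
lo [-47.586  -60.8212] hi [45.5532 61.4974] ((-1.0924530029296875, 0.3723297119140625), (94.09349060058594, 123.601318359375), 0.1508811116218567)
bar top 45.91025595781083 ((-0.9868669509887695, 0.4234657287597656), (68.46656799316406, 15.541681289672852), 89.87944030761719)
```

View pics/w6.png

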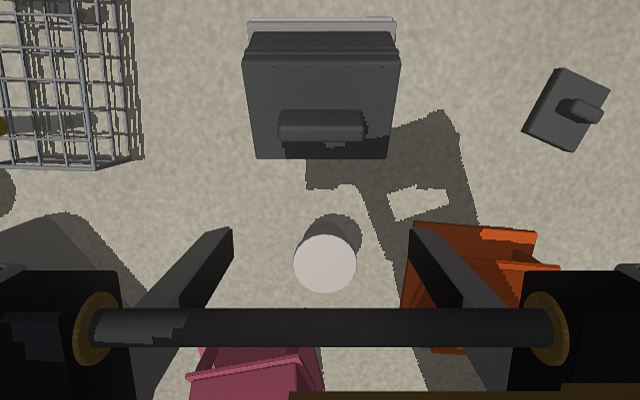

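The lid is seated: centre (-1.1, 0.4) mm off the mid-axis, plate at 17.2 mm (17 nominal), slope 0.001, yaw 0.15°. The picture shows it flush, with its outline at (242–400, 60–158), and the gripper clear.

```bash
python3 -c "
from station import workorder;print(workorder.hand_in())"
```

```text
the job is handed in; nothing more can be done
None
```

The larger lid is on the cooler, fully down and released, and the job is handed in. The robot's clock read about 13.5 s of the 40 s allowed.

**How it was done:** The tool cannot be tilted, so I gripped the bar by its two ends, which let the lid pivot about the jaw axis. I touched its upslope edge down on the shoulder and hinged it to 30° in the grip. I then pressed it lightly (about 13 N), opened the fingers and backed away.

**Last checks** (wrist camera, after release; each is the lid's offset from the cooler pose I fitted):

| Check | Measured | Limit |
|---|---|---|
| Offset along the slope (x) | -1.1 mm | ±6 mm |
| Offset along the long side (y) | +0.4 mm | ±6 mm |
| Top plate height above shoulder | 17.2 mm (17.0 nominal) | +2.5 / -3 mm on lid height |
| Tilt from parallel | about 0.001 rad | 0.04 rad |
| Turn from square | about 0.003 rad | 0.12 rad |

- **Contact:** the force on the tool was about zero after backing off, and the gripper was clear of everything in the last picture.
- **Bystanders:** I never went near the smaller lid, cup or label roll. The last picture shows the smaller lid and the cup standing undisturbed, but I did not re-measure their positions, and I did not check the label roll.
- **Disagreements:** the only one was before release, when the lid still had 0.8° of tilt and read 0.6 mm high. Both cleared once it was let go.

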